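# Start the loose batch timer against the bench stop

### The job

Start the batch timer: it slides away when poked, so set it flat on the bench with its back end square against the upright face of the bench stop, press its round plunger fully in against that stop and keep it in for a good second, then let go. Press gently (do not ram the timer into the stop), leave the small square clear key unpressed and the other kitchen things where they are, and leave the timer lying against the stop.

Things in the scene. Friction and masses are not known exactly. Their poses are not given: they have to be found in the camera images.
- timer: Loose white plastic batch timer, a flat slab 120 long (x) x 58 wide (y) x 36 high (z) mm, about 0.2 kg, with a dark display on top near its back end. Origin: centre of its underside. Its x axis points from the front end (the one with two plungers) to the plain flat back end at x = +60 mm; z is up. It slides on the bench under about 0.5 to 2 N, far less than the plunger needs.
- start_tip (a point): Centre of the outer end of the round start plunger, which sticks out of the timer's front end: a plain black cylinder 16 mm in diameter, 14 mm proud. When it is out, this point lies in the timer's frame at x = -74, y = +14, z = 19 mm. It moves with the plunger.
- start_plunger (a joint): Travel of the round start plunger in m: 0 out, 0.006 fully in (it then stands 8 mm proud). It is pressed along the timer's +x against a spring: about 3.2 N to start moving, about 8 N fully in; it springs out by itself.
- clear_key (a joint): Travel of the small square clear key in m: 0 out, 0.004 in. A 9 mm square black key only 6 mm proud of the front end, at y = -19, z = 19 mm in the timer's frame. Not to be pressed; it yields to 1 to 2 N.
- stop: Adjustable steel bench stop, bolted down; it does not give. Origin: on the bench, middle of the near edge of its base plate (90 x 80 x 10 mm, from x = 0 to 90). The face to brace against looks along its -x; the timer is to lie before it, on the -x side, with the timer's x axis along the stop's x axis, so the press is along the stop's +x.
- fence_range (a point): A fixed point of the stop's base, at x = -24, y = 0, z = 25 mm in its frame: the middle of the range of the fence's face. The fence is an upright steel plate 100 wide (y), 48 high, 6 mm thick, clamped tight along a slot: its face stands anywhere up to 12 mm before or behind this point (stop x = -36 to -12). The setting is not reported; see or feel it.
- ramekin: Bystander: small open steel cup, 72 mm across, 45 mm high. Origin: centre of underside.
- spoon: Bystander: steel spoon 190 mm long, lying flat, along its x axis.
- bottle: Bystander: white plastic bottle with a grey cap, 56 mm across, 150 mm high. Origin: centre of underside.
- tub: Bystander: clear open plastic tub, 96 mm across, 75 mm high. Origin: centre of underside.
Not all that is in view belongs to the job. What is shaped like the timer but orange or yellow is not meant. Leave any blue look-alike of the stop alone.

How it is judged (in metres and radians):
On the way:
1. the timer lies flat with its back end square against the stop's face, pushed against it, and its round plunger is held in (over 4.5 of 6 mm) for 0.8 s (value of joint start_plunger above 0.0045 m and contact force between timer and stop above 2 N and angle between the x axis of timer and the x axis of stop, either way round below 0.15 rad and angle between timer's own z axis and vertical below 0.12 rad and x of timer in the frame of stop below -0.06 m and x of start_tip in the frame of stop below -0.12 m and y of timer in the frame of stop between -0.035 and 0.035 m), for 0.8 s.
At the end, for the whole second after the job is handed in: The round plunger is out again (under 1.5 mm), and the timer lies still and flat on the bench in front of the stop's face, square to it (within 0.2 rad), within 40 mm of its middle sideways, with its centre 60 to 115 mm before the stop's origin (value of joint start_plunger below 0.0015 m and angle between timer's own z axis and vertical below 0.1 rad and height (world z) of timer below 0.005 m and linear speed of timer below 0.01 m/s and angle between the x axis of timer and the x axis of stop, either way round below 0.2 rad and x of timer in the frame of stop between -0.115 and -0.06 m and y of timer in the frame of stop between -0.04 and 0.04 m); the robot touches nothing.
It fails at once if the small square clear key is pressed (over 2 mm) (value of joint clear_key above 0.002 m).
It fails at once if the timer is rammed into the stop (over 25 N) (contact force between timer and stop above 25 N).
It fails at once if a bystander is disturbed (moved over 30 mm) (distance of any of ramekin, spoon, bottle, tub from where it was at the start of the episode above 0.03 m).
It also fails if it takes over 64 s, if anything falls off the work surface, if the arm or the gripper's body presses on something with over 40 N, if the wrist force passes 120 N, or if a joint passes its speed limit or range.

### The arm

A 7-joint arm with a two-finger parallel gripper is mounted at the origin on the work surface. World frame = base frame: x ahead of the robot, y to its left, z up, the work surface at z = 0. Lengths are in mm, angles in degrees, forces in N, time in s.
With the tool pointing down it reaches from about 425 to 875 mm from the base axis. Payload 4.7 kg.
Tool frame: the origin (TCP) lies at the very end of the fingers, on their centre line; the grasp point (between the pads) lies 19 mm behind it (r.grip_point_offset is the distance from the TCP to the grasp point, in mm); z points along the fingers, y is the direction in which the jaws open and shut (so a half turn about z gives the same grasp; the last joint's range is limited). The gripper opens to 87 mm and grips with 3 to 60 N. Pads are 19 mm wide; open, the fingers measure 117 mm over their backs; the gripper's body (75 mm by 190 mm) begins 51 mm behind the grasp point.
Start: joints at [-65.655, 18.392, -4.016, 83.108, 1.295, 78.541, -3.26], TCP at [259.602, 595.93, 222.587] pointing down, gripper open.
Joint ranges: [-163.93, 163.93], [-17.29, 119.83], [-79.2, 71.16], [3.27, 140.29], [-89.18, 269.18], [5.43, 117.66], [-154.24, 154.24]. Speed limits (degrees/s): [147.25, 147.25, 180, 180, 180, 180, 180].

### API

Orientations are given as [roll, pitch, yaw] about the fixed x, y, z axes, in that order (R = Rz(yaw) Ry(pitch) Rx(roll)).
In Python, from rig import r gives the robot as it stands.
- The arm moves only by the shell command python3 -m inch 'ROWS' [FORCE]. ROWS is text: rows parted by semicolons, each of 7 numbers parted by spaces: the shift along the tool's x, y, z in m, then the turn, a rotation vector about the tool's x, y, z in degrees, then the opening, from 0 (shut) to 1 (fully open). In form: tx ty tz rx ry rz grip; .... A call has 1 to 20 rows; each row shifts and turns the commanded pose from where the row before left it, along the tool's axes as they then stand; what a row does not reach is not made up. A row lasts 1/10 s, in which the tool goes at most 50 mm and 8.59 degrees, less where a joint would pass 70% of its speed; a pose out of reach is approached as far as the arm can. A call is refused whole if a number of a shift passes 0.05 or a number of a turn 8.59, either way. A call with a gripper value outside its range is refused whole. The fingers move at their own pace and stop on an object; FORCE is the grip in N (left out, the last holds). Time passes only in rows, so rows that do not move let the fingers close. It gives the time, the measured TCP pose, the force and the opening at its end, in the units of the state.
- r.get_obs(): the state, without advancing time (a new reading comes with each control period).
- r.snapshot(name): name is "scene" or "side" or "wrist"; returns the picture (400x640x3 uint8, blue, green, red); there is no depth.
- r.camera_info(name): a dict with "K" (3x3 intrinsics, pixels), "distortion" ([k1, k2, p1, p2, k3] as OpenCV has them; the pictures are not rectified), "rvec" (rotation vector, rad) and "tvec" (3), from world to camera coordinates, as OpenCV has them; the wrist camera has in their place "hand_eye" (4x4, takes a point from camera to tool coordinates, whose origin is the TCP and whose axes are the flange's). Camera axes: x right, y down, z forward; pixel columns grow to the right and rows downward; lengths in mm; the calibration is good to about 2 mm. A picture is of the moment at which its call begins: read the wrist's pose just before it. camera_info takes no time and is no camera call.
- r.finish_job(): hands the job in, once; it reports no verdict.
The state is a dict: "t": time; "q": joint angles; "joint_velocities": joint speeds; "joint_torque": joint torques, N m; "ee_pos": TCP position; "eef_rot": TCP orientation; "force": force on the tool from outside, world axes, zero at the start; "torque": the same for the moment, N m; "opening": opening from 0.0 (shut) to 1.0 (fully open).
Only numpy, scipy, OpenCV 4.12 (cv2) and the standard library are available. Lean on these libraries where they do the work, as an engineer would, in place of code of your own. Each camera call takes 0.05 s, during which the arm holds its last target. There are 200 camera calls.

## Working session

There is one attempt and no reset: what is moved stays moved. The work goes in short steps, Python scripts to look and compute and a shell command to move; the robot and the scene stay as the last step left them, time stands still between calls to the robot, and variables do not carry over. Pictures are saved under pics/ and viewed, about 8 in all and at most 12, crops included, and the job is handed in when it is done.

```bash
mkdir -p pics; ls; python3 - <<'E'
from rig import r
import cv2
for n in("scene","side"):
    cv2.imwrite(f"pics/{n}0.png",r.snapshot(n)); c=r.camera_info(n); print(n,c)
print(r.camera_info("wrist")); print(r.get_obs())
E
```

```text
pics
scene {'K': array([[484.83954674,   0.        , 322.98686442],
       [  0.        , 484.83954674, 195.91087641],
       [  0.        ,   0.        ,   1.        ]]), 'distortion': array([-0.07867525,  0.        ,  0.        ,  0.        ,  0.        ]), 'rvec': array([ 0.89194399,  2.69437301, -0.8469395 ]), 'tvec': array([ 491.68614578, -258.50766206, 1373.85012744])}
side {'K': array([[373.60868479,   0.        , 315.28743884],
       [  0.        , 373.60868479, 204.84059017],
       [  0.        ,   0.        ,   1.        ]]), 'distortion': array([-0.05146617,  0.        ,  0.        ,  0.        ,  0.        ]), 'rvec': array([ 2.28242591, -0.12199148,  0.07722162]), 'tvec': array([-619.94398476,   72.36502259,  958.98710193])}
{'K': array([[321.42927598,   0.        , 321.15238465],
       [  0.        , 321.42927598, 194.23822569],
       [  0.        ,   0.        ,   1.        ]]), 'distortion': array([-0.02856054,  0.        ,  0.        ,  0.        ,  0.        ]), 'hand_eye': array([[ 5.09867099e-04, -9.58489143e-01, -2.85128572e-01,
         7.83539862e+01],
    
[... 238 characters left out ...]
000000e+00]])}
{'t': 0.1, 'q': array([-65.65559367,  18.43370527,  -4.01706177,  83.16960364,
         1.29324718,  78.54032604,  -3.25898511]), 'joint_velocities': array([-0.00903985, -0.05906543, -0.03553182,  0.03340325, -0.02967414,
       -0.03843647, -0.03146148]), 'joint_torque': array([-3.83484403e-04, -4.92577100e+01, -4.06015115e-01, -3.13394308e+01,
       -6.41924841e-02,  3.96378385e-02,  7.63962043e-05]), 'ee_pos': array([259.38490815, 595.45053001, 221.56880822]), 'eef_rot': array([-1.79901508e+02,  3.33539474e-03,  1.56467346e+02]), 'force': array([-0.07178731, -0.29150639,  0.3514135 ]), 'torque': array([ 0.02814174,  0.00892659, -0.00993949]), 'opening': 0.9964783480104841}
```

View pics/scene0.png

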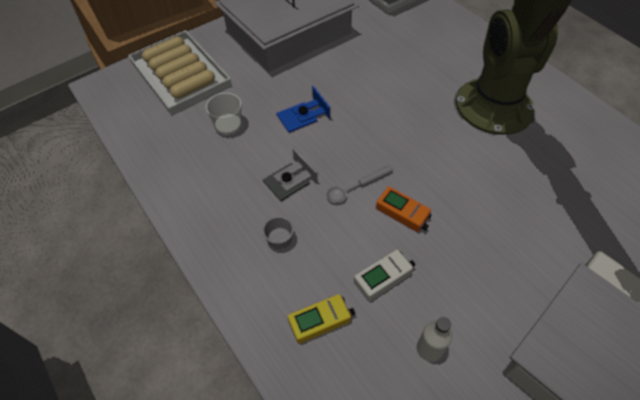

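View pics/side0.png

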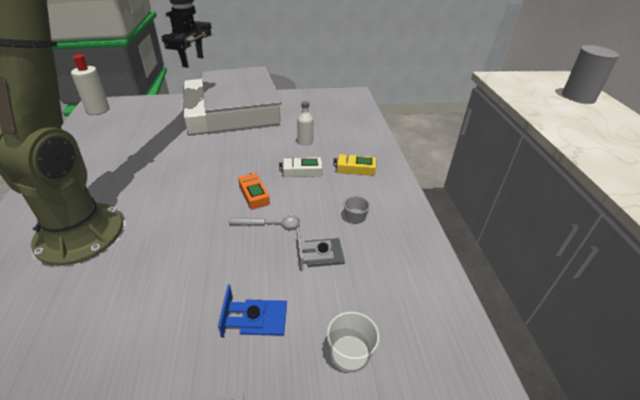

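```bash
cat > h.py <<'E'
import cv2,numpy as np
from rig import r
from scipy.spatial.transform import Rotation as R
def cam(n,obs=None):
    c=r.camera_info(n)
    if n=="wrist":
        T=np.eye(4);T[:3,:3]=R.from_euler('xyz',obs['eef_rot'],degrees=True).as_matrix();T[:3,3]=obs['ee_pos']
        M=T@np.array(c['hand_eye']);return c,M[:3,:3],M[:3,3]
    Rm=cv2.Rodrigues(c['rvec'])[0].T
    return c,Rm,-Rm@c['tvec']
def back(n,px,z,obs=None):
    c,Rm,o=cam(n,obs)
    u=cv2.undistortPoints(np.array(px,float).reshape(-1,1,2),c['K'],c['distortion']).reshape(-1,2)
    d=np.c_[u,np.ones(len(u))]@Rm.T
    return o+d*((np.broadcast_to(z,len(u))-o[2])/d[:,2])[:,None]
E
python3 - <<'E'
from h import *
np.set_printoptions(precision=1,suppress=True)
def p(n,l,z): print(n,back(n,l,z).tolist() if 0 else back(n,l,z)[:,:2].tolist())
print(back("scene",[(384,270),(413,264),(290,178),(310,170),(337,196),(390,171),(403,207),(279,240),(433,352),(228,130)],[36,19,10,20,5,5,36,0,0,0]))
print(back("side",[(302,162),(281,167),(323,250),(301,262),(291,222),(232,221),(254,188),(356,218),(305,142),(352,362)],[36,19,10,10,5,5,36,0,0,0]))
a=cv2.imread("pics/scene0.png");b=cv2.imread("pics/side0.png")
f=lambda i,x,y,w,h:cv2.resize(i[y:y+h,x:x+w],(400,int(400*h/w)),interpolation=cv2.INTER_CUBIC)
cv2.imwrite("pics/c.png",np.vstack([np.hstack([f(a,255,140,80,60),f(a,345,240,80,60)]),np.hstack([f(b,280,215,80,60),f(b,265,140,80,60)])]))
E
```

```text
[[ 605.6  214.    36. ]
 [ 537.9  236.1   19. ]
 [ 618.6 -129.9   10. ]
 [ 567.8 -113.9   20. ]
 [ 555.3  -18.     5. ]
 [ 399.7    1.4    5. ]
 [ 463.8  116.6   36. ]
 [ 737.3   -2.6    0. ]
 [ 631.5  404.2    0. ]
 [ 658.7 -375.7   -0. ]]
[[ 606.6  214.1   36. ]
 [ 541.2  217.6   19. ]
 [ 628.  -130.8   10. ]
 [ 571.1 -163.5   10. ]
 [ 556.7  -18.5    5. ]
 [ 400.3    0.5    5. ]
 [ 460.5   97.9   36. ]
 [ 734.2  -14.7    0. ]
 [ 632.2  389.1    0. ]
 [ 647.6 -414.4    0. ]]
```

View pics/c.png

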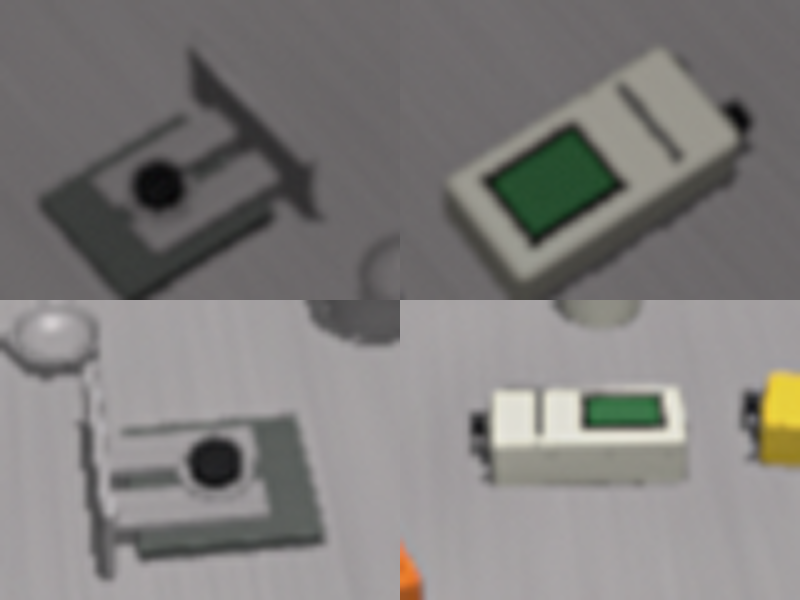

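```bash
python3 - <<'E'
from h import *
np.set_printoptions(precision=1,suppress=True)
print("timer scene\n",back("scene",[(354,278),(370,296.4),(413.4,268),(397,249.6)],36))
print("timer side\n",back("side",[(265+93/5,140+92/5),(265+94/5,140+147/5),(265+285/5,140+142/5),(265+280/5,140+88/5)],36))
print("stop scene",back("scene",[(263,180.6),(280.5,200),(310,182.6),(293,149.6),(318.5,183)],[10,10,10,48,0]))
print("stop side",back("side",[(338.4,238),(344.6,263),(344.8,264.3),(308,266.5),(296.5,228),(300,240),(301.5,270),(296,240)],[10,10,0,0,48,48,0,0]))
E
```

```text
timer scene
 [[669.2 189.9  36. ]
 [668.7 242.9  36. ]
 [551.6 248.7  36. ]
 [550.1 193.3  36. ]]
timer side
 [[551.1 239.2  36. ]
 [548.7 180.1  36. ]
 [663.9 174.6  36. ]
 [668.2 233.   36. ]]
stop scene [[ 677.5 -163.9   10. ]
 [ 675.   -88.4   10. ]
 [ 586.7  -88.    10. ]
 [ 576.2 -174.5   48. ]
 [ 566.2  -80.3    0. ]]
stop side [[ 672.1  -94.2   10. ]
 [ 673.6 -177.    10. ]
 [ 675.5 -172.7    0. ]
 [ 587.1 -170.5    0. ]
 [ 567.   -86.4   48. ]
 [ 572.1 -127.8   48. ]
 [ 570.8 -179.5    0. ]
 [ 565.3  -81.     0. ]]
```

```bash
python3 -m inch '0 0 0 0 0 -6.9 1;0 0 0 0 0 -6.9 1;0 0 0 0 0 -6.9 1;-0.026 -0.026 0 0 0 0 1;-0.026 -0.026 0 0 0 0 1;-0.026 -0.026 0 0 0 0 1;-0.026 -0.026 0 0 0 0 1;-0.026 -0.026 0 0 0 0 1;-0.026 -0.026 0 0 0 0 1;-0.026 -0.026 0 0 0 0 1;-0.026 -0.026 0 0 0 0 1;-0.026 -0.026 0 0 0 0 1;-0.026 -0.026 0 0 0 0 1;-0.026 -0.026 0 0 0 0 1;-0.026 -0.026 0 0 0 0 1;-0.026 -0.026 0 0 0 0 1;-0.026 -0.026 0 0 0 0 1;0 0 0 0 0 0 1;0 0 0 0 0 0 1' && python3 - <<'E'
from h import *
o=r.get_obs();print(o['ee_pos'],o['eef_rot'],o['force'],o['q'])
cv2.imwrite("pics/w1.png",r.snapshot("wrist"))
E
```

```text
t: 2.0
ee_pos: [605.3, 213.3, 221.8]
eef_rot: [-180.0, -0.1, 177.0]
force: [0.6, 0.4, 0.4]
opening: 1.003
[605.2634852  213.27294036 221.81424695] [-1.79976518e+02 -7.22170216e-02  1.77024851e+02] [0.62977231 0.41435023 0.38560664] [-30.02900888  17.36323187  10.37229315  84.84959126  -3.15402639
  78.14746829  67.55760862]
```

View pics/w1.png

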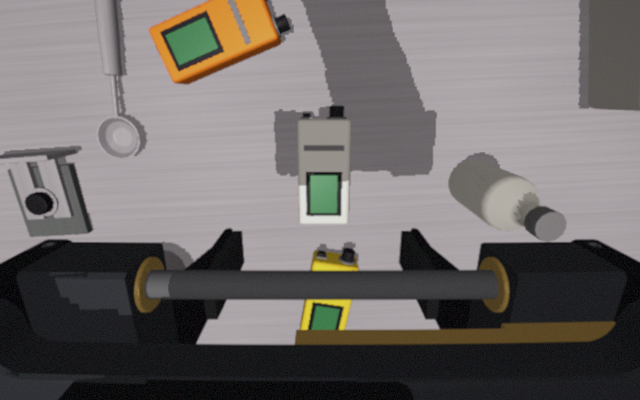

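```bash
python3 - <<'E'
from h import *
np.set_printoptions(precision=1,suppress=True)
o=r.get_obs()
c=back("wrist",[(299,120),(350,120),(348,223),(301,223)],36,o);print(c,c.mean(0))
print(back("wrist",[(0,158),(80,149),(22,236),(91,233)],[48,48,10,10],o))
print(back("wrist",[(120,137),(336,108)],[5,19],o))
E
```

```text
[[546.6 195.4  36. ]
 [549.3 249.1  36. ]
 [665.5 244.   36. ]
 [662.8 189.8  36. ]] [606.1 219.6  36. ]
[[ 567.9 -130.2   48. ]
 [ 563.3  -37.8   48. ]
 [ 674.3 -174.4   10. ]
 [ 674.1  -80.9   10. ]]
[[556.7 -18.8   5. ]
 [536.8 235.6  19. ]]
```

```bash
python3 -m inch '0 0.003 0.035 0 0 0 1;0 0 0.035 0 0 0 1;0 0 0.035 0 0 0 1;0 0 0.035 0 0 0 1;0 0 0.035 0 0 0 1;0 0 0.025 0 0 0 1;0 0 0.010 0 0 0 1;0 0 0 0 0 0 1;0 0 0 0 0 0 0;0 0 0 0 0 0 0;0 0 0 0 0 0 0;0 0 0 0 0 0 0;0 0 0 0 0 0 0;0 0 0 0 0 0 0;0 0 0 0 0 0 0' 15
```

```text
t: 3.55
ee_pos: [605.8, 217.1, 13.4]
eef_rot: [180.0, 0.1, 177.2]
force: [-0.9, -1.5, 4.5]
opening: 0.664
```

```bash
python3 -m inch '0 0 -0.02 0 0 0 0;0 0 -0.03 0 0 0 0;0 0 -0.03 0 0 0 0;0.0086 -0.0294 0 0 0 0 0;0.0086 -0.0294 0 0 0 0 0;0.0086 -0.0294 0 0 0 0 0;0.0086 -0.0294 0 0 0 0 0;0.0086 -0.0294 0 0 0 0 0;0.0086 -0.0294 0 0 0 0 0;0.0086 -0.0294 0 0 0 0 0;0.0086 -0.0294 0 0 0 0 0;0.0086 -0.0294 0 0 0 0 0;0.0086 -0.0294 0 0 0 0 0;0.0086 -0.0294 0 0 0 0 0;0.0086 -0.0294 0 0 0 0 0;0 0 0 0 0 0 0;0 0 0 0 0 0 0' && python3 - <<'E'
from h import *
o=r.get_obs();print(o['ee_pos'],o['eef_rot'],o['q'])
w=r.snapshot("wrist");s=r.snapshot("side");cv2.imwrite("pics/s2.png",s);cv2.imwrite("pics/w2.png",w)
cv2.imwrite("pics/c2.png",np.vstack([cv2.resize(w[150:350,120:520],(800,400)),cv2.resize(s[190:290,220:420],(400,200),interpolation=cv2.INTER_CUBIC).repeat(1,0) if 0 else np.hstack([cv2.resize(s[205:285,260:360],(250,200)),cv2.resize(r.snapshot("scene")[130:210,250:470],(550,200))])]))
E
```

```text
t: 5.25
ee_pos: [484.2, -130.1, 92.1]
eef_rot: [180.0, -0.0, 177.1]
force: [1.0, 0.7, -1.8]
opening: 0.667
[ 484.18141977 -130.14614676   92.05042248] [ 1.79958708e+02 -3.49720050e-02  1.77050118e+02] [ -8.53482144   6.59142481  21.86006117 113.57033012  -2.8576702
  60.38089763 101.65938536]
```

View pics/c2.png

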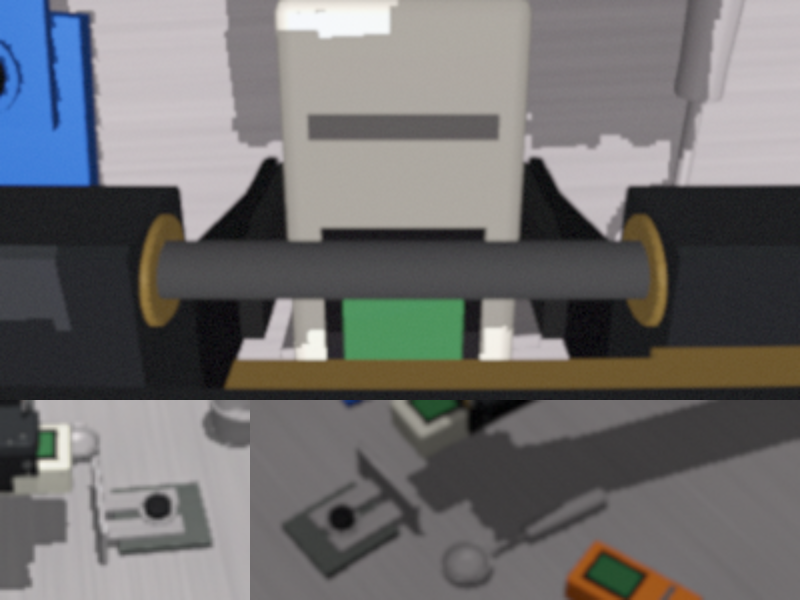

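```bash
python3 -m inch '0 0 0.02 0 0 -4 0;0 0 0.025 0 0 0 0;0 0 0.02 0 0 0 0;0 0 0.01 0 0 0 0;0 0 0.003 0 0 0 0;0 0 0 0 0 0 0;-0.006 0 0 0 0 0 0;-0.006 0 0 0 0 0 0;0 0 0 0 0 0 0;0 0 0 0 0 0 0' 8 && python3 - <<'E'
from h import *
np.set_printoptions(precision=1,suppress=True)
s=r.snapshot("side");c=r.snapshot("scene")
print(back("side",[(225,310),(232,287),(221,335)],0))
f=lambda i,x,y,w,h:cv2.resize(i[y:y+h,x:x+w],(400,400*h//w),interpolation=cv2.INTER_CUBIC)
cv2.imwrite("pics/c3.png",np.hstack([f(s,265,210,80,80),f(c,255,130,80,80)]))
E
```

```text
t: 6.4
ee_pos: [497.3, -129.7, 15.0]
eef_rot: [-180.0, 0.0, -178.8]
force: [0.9, -0.2, -2.4]
opening: 0.667
[[ 398.6 -272.3    0. ]
 [ 410.5 -212.9    0. ]
 [ 394.1 -331.     0. ]]
```

View pics/c3.png

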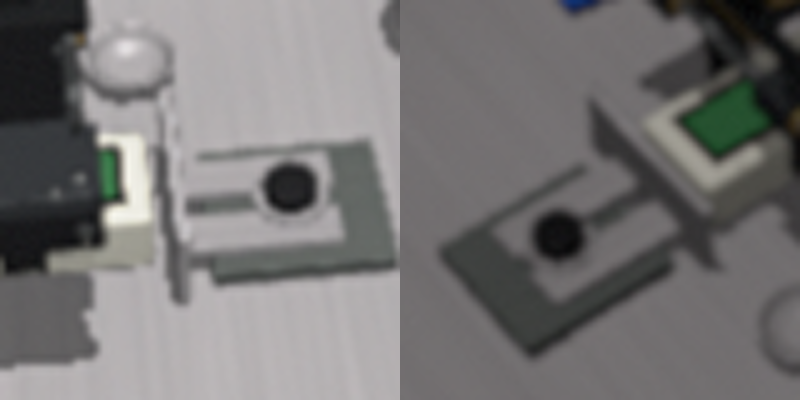

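```bash
python3 -m inch '0 0 0.0015 0 0 0 0;-0.002 0 0 0 0 0 0;-0.002 0 0 0 0 0 0;0 0 0 0 0 0 0;0 0 0 0 0 0 0'; python3 -m inch '-0.001 0 0 0 0 0 0;-0.001 0 0 0 0 0 0;0 0 0 0 0 0 0'; python3 -m inch '-0.001 0 0 0 0 0 0;0 0 0 0 0 0 0'
```

```text
t: 7.0
ee_pos: [501.1, -129.7, 13.3]
eef_rot: [-180.0, 0.0, -178.8]
force: [-0.6, -0.4, 2.1]
opening: 0.667
t: 7.3
ee_pos: [502.3, -129.7, 13.2]
eef_rot: [180.0, -0.1, -178.8]
force: [-3.4, -0.9, 5.3]
opening: 0.666
t: 7.5
ee_pos: [503.3, -129.6, 13.2]
eef_rot: [180.0, -0.1, -178.8]
force: [-4.1, -0.2, 4.7]
opening: 0.669
```

```bash
python3 -m inch '-0.001 0 0 0 0 0 0;0 0 0 0 0 0 0'; python3 -m inch '-0.001 0 0 0 0 0 0;0 0 0 0 0 0 0'
```

```text
t: 7.7
ee_pos: [504.3, -129.6, 13.3]
eef_rot: [180.0, -0.1, -178.8]
force: [-3.8, -0.6, 6.1]
opening: 0.666
t: 7.9
ee_pos: [505.3, -129.6, 13.2]
eef_rot: [180.0, -0.1, -178.8]
force: [-3.9, -0.3, 4.9]
opening: 0.665
```

```bash
python3 -m inch '0 0 -0.001 0 0 0 0;0 0 0 0 0 0 0'; python3 -m inch '-0.002 0 0 0 0 0 0;0 0 0 0 0 0 0';python3 - <<'E'
from h import *
s=r.snapshot("side");c=r.snapshot("scene")
f=lambda i,x,y,w,h:cv2.resize(i[y:y+h,x:x+w],(400,400*h//w),interpolation=cv2.INTER_CUBIC)
cv2.imwrite("pics/c4.png",np.hstack([f(s,280,220,40,60),f(c,285,140,60,60)[:400].copy() if 0 else cv2.resize(c[140:190,285:335],(400,600),interpolation=cv2.INTER_CUBIC)]))
E
```

```text
t: 8.1
ee_pos: [505.7, -129.3, 13.7]
eef_rot: [180.0, 0.0, -178.8]
force: [0.0, -1.0, -1.8]
opening: 0.668
t: 8.3
ee_pos: [505.8, -129.2, 13.3]
eef_rot: [180.0, -0.3, -178.9]
force: [-6.0, 0.8, 1.6]
opening: 0.665
```

View pics/c4.png

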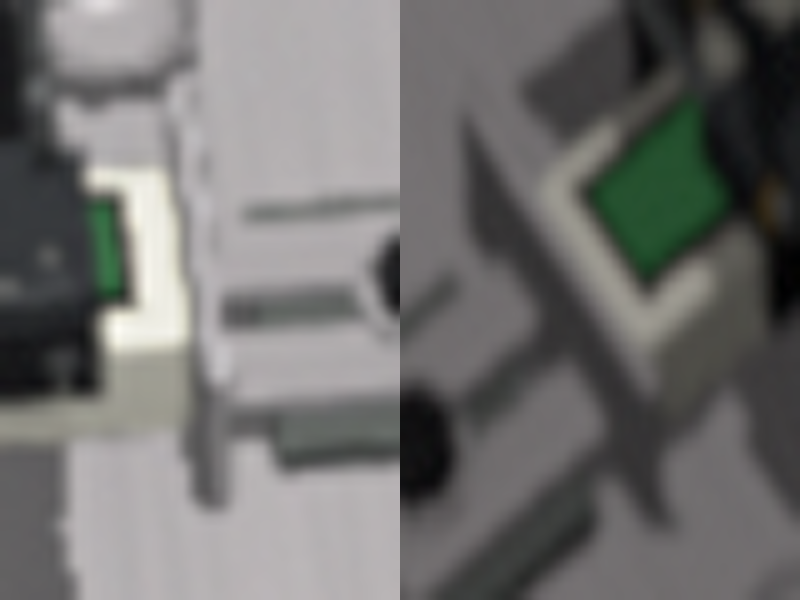

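```bash
python3 -m inch '0.0015 0 0 0 0 0 0;0 0 0.0005 0 0 0 0.72;0 0 0 0 0 0 0.8;0 0 0 0 0 0 0.85;0 0 0 0 0 0 0.85;0 0 -0.01 0 0 0 0.85;0 0 -0.03 0 0 0 0.9;0 0 -0.04 0 0 0 0.9;0 0 -0.03 0 0 0 0.9;0.03 0.005 0 0 0 0 0;0.03 0.005 0 0 0 0 0;0.03 0.005 0 0 0 0 0;0.005 0 0 0 0 0 0;0 0 0 0 0 0 0;0 0 0 0 0 0 0;0 0 0 0 0 0 0;0 0 0 0 0 0 0' && python3 - <<'E'
from h import *
o=r.get_obs();print(o['ee_pos'],o['eef_rot'],o['q'])
cv2.imwrite("pics/w5.png",r.snapshot("wrist"))
E
```

```text
t: 10.1
ee_pos: [411.7, -116.5, 123.6]
eef_rot: [-180.0, -0.0, -178.8]
force: [-0.8, 0.1, 0.7]
opening: 0.256
[ 411.69276027 -116.54898395  123.57380126] [-1.79974452e+02 -2.02586344e-03 -1.78834487e+02] [ -9.57812973  -5.42003991  20.92705325 120.78980107   2.17416444
  64.28724536 101.4853951 ]
```

View pics/w5.png

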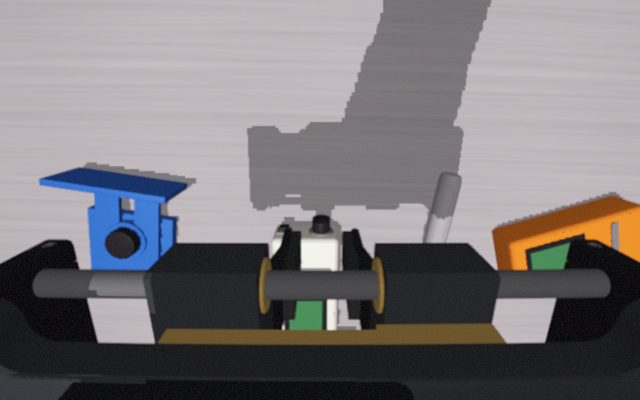

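```bash
python3 - <<'E'
from h import *
np.set_printoptions(precision=1,suppress=True)
o=r.get_obs()
print(back("wrist",[(321,217),(312,222),(330,222),(276,230),(340,230)],[19,25,25,36,36],o))
w=cv2.imread("pics/w5.png");s=r.snapshot("side");c=r.snapshot("scene")
g=lambda i,a,b,w,h,W,H:cv2.resize(i[b:b+h,a:a+w],(W,H),interpolation=cv2.INTER_CUBIC)
cv2.imwrite("pics/c5.png",np.vstack([g(w,255,200,100,60,500,300),np.hstack([g(s,230,210,100,80,250,200),g(c,285,120,100,80,250,200)])]))
E
```

```text
[[ 433.3 -115.4   19. ]
 [ 435.8 -123.1   25. ]
 [ 435.4 -107.6   25. ]
 [ 439.2 -152.8   36. ]
 [ 438.1  -99.5   36. ]]
```

View pics/c5.png

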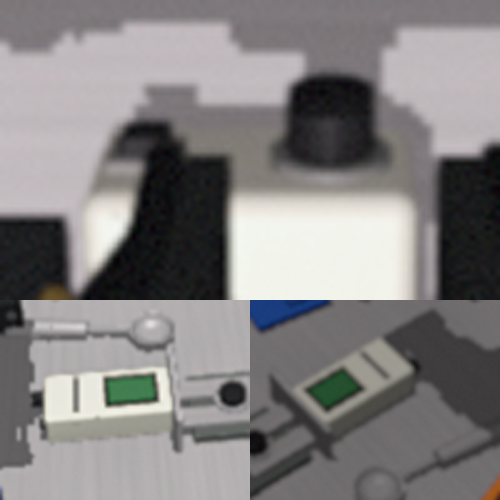

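```bash
python3 -m inch '0.003 0.002 0 0 0 0 0;0 0 0 0 0 0 0;0 0 0 0 0 0 0;0 0 0.03 0 0 0 0;0 0 0.03 0 0 0 0;0 0 0.03 0 0 0 0;0 0 0.015 0 0 0 0;0 0 0.008 0 0 0 0;0 0 0 0 0 0 0;0 0 0 0 0 0 0' 20; python3 -m inch '-0.003 0 0 0 0 0 0;-0.003 0 0 0 0 0 0;-0.002 0 0 0 0 0 0;0 0 0 0 0 0 0;0 0 0 0 0 0 0'
```

```text
t: 11.25
ee_pos: [408.7, -114.6, 11.2]
eef_rot: [-180.0, 0.1, -178.8]
force: [-0.1, -0.6, 0.2]
opening: 0.004
t: 11.75
ee_pos: [416.0, -114.3, 10.6]
eef_rot: [180.0, 0.0, -178.8]
force: [-0.8, -0.2, -0.4]
opening: 0.005
```

```bash
for i in 1 2 3 4; do python3 -m inch '-0.002 0 0 0 0 0 0;0 0 0 0 0 0 0' | grep -E 'pos|force'; done
```

```text
ee_pos: [418.2, -114.2, 10.6]
force: [-0.7, 1.0, -0.1]
ee_pos: [420.2, -114.2, 10.6]
force: [0.0, 0.3, 0.2]
ee_pos: [422.2, -114.1, 10.6]
force: [0.3, 0.4, 0.3]
ee_pos: [422.9, -114.1, 10.3]
force: [-4.0, 1.4, 2.6]
```

```bash
for i in 1 2 3 4 5 ; do python3 -m inch '-0.001 0 0 0 0 0 0;0 0 0 0 0 0 0' | grep -E 'pos|force'; done
```

```text
ee_pos: [424.0, -114.1, 10.2]
force: [-4.4, -0.2, 1.9]
ee_pos: [425.1, -114.1, 10.2]
force: [-5.5, -0.5, 2.7]
ee_pos: [425.9, -114.0, 10.2]
force: [-5.7, -1.3, 2.2]
ee_pos: [426.7, -114.0, 10.2]
force: [-5.7, -0.1, 2.9]
ee_pos: [427.5, -114.0, 10.2]
force: [-7.0, -0.2, 4.9]
```

```bash
for i in 1 2 3; do python3 -m inch '-0.001 0 0 0 0 0 0;0 0 0 0 0 0 0' | grep -E 'pos|force'; done
```

```text
ee_pos: [428.2, -114.0, 10.2]
force: [-8.2, -0.3, 4.7]
ee_pos: [428.6, -114.0, 10.1]
force: [-9.6, -1.2, 7.2]
ee_pos: [428.6, -113.9, 9.9]
force: [-11.6, 0.3, 7.5]
```

```bash
python3 -m inch '0 0 0 0 0 0 0;0 0 0 0 0 0 0;0 0 0 0 0 0 0;0 0 0 0 0 0 0;0 0 0 0 0 0 0;0 0 0 0 0 0 0;0 0 0 0 0 0 0;0 0 0 0 0 0 0;0 0 0 0 0 0 0;0 0 0 0 0 0 0;0 0 0 0 0 0 0;0 0 0 0 0 0 0;0 0 0 0 0 0 0;0 0 0 0 0 0 0;0 0 0 0 0 0 0;0 0 0 0 0 0 0'; python3 -c "
from h import *
cv2.imwrite('pics/s6.png',r.snapshot('side'))"
python3 -m inch '0.002 0 0 0 0 0 0;0.002 0 0 0 0 0 0;0.002 0 0 0 0 0 0;0.002 0 0 0 0 0 0;0.002 0 0 0 0 0 0;0.004 0 0 0 0 0 0;0.006 0 0 0 0 0 0;0 0 -0.02 0 0 0 0;0 0 -0.04 0 0 0 0;0 0 -0.04 0 0 0 0;0 0 -0.03 0 0 0 0;0 0 0 0 0 0 0;0 0 0 0 0 0 0'
python3 - <<'E'
from h import *
o=r.get_obs()
a=cv2.imread('pics/s6.png');s=r.snapshot("side");w=r.snapshot("wrist");c=r.snapshot("scene")
g=lambda i,a,b,w,h,W,H:cv2.resize(i[b:b+h,a:a+w],(W,H),interpolation=cv2.INTER_CUBIC)
cv2.imwrite("pics/c6.png",np.vstack([np.hstack([g(a,230,200,100,80,350,280),g(s,230,200,100,80,350,280)]),np.hstack([g(w,230,180,125,100,350,280),g(c,275,120,125,100,350,280)])]))
E
```

```text
t: 15.75
ee_pos: [428.6, -113.9, 9.9]
eef_rot: [179.9, -0.4, -178.9]
force: [-10.3, -0.3, 8.1]
opening: 0.004
t: 17.1
ee_pos: [412.7, -114.4, 141.3]
eef_rot: [180.0, 0.2, -178.8]
force: [-0.8, -0.1, -0.3]
opening: 0.008
```

View pics/c6.png

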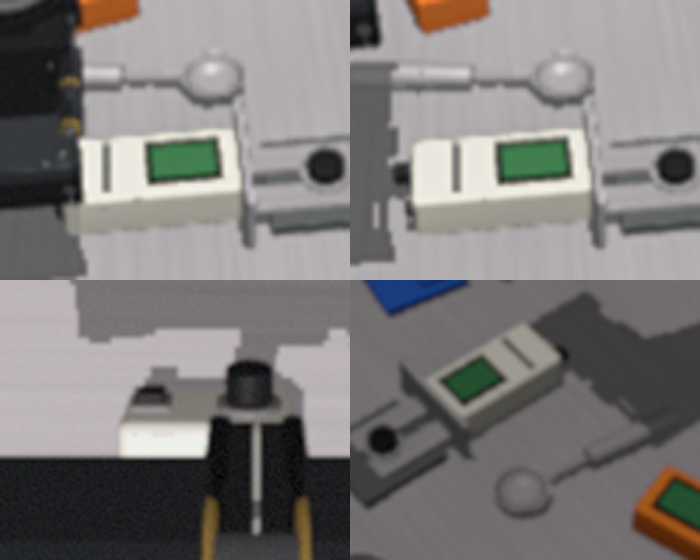

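```bash
python3 -c "
from rig import r
print(r.finish_job())"
```

```text
the job is handed in; nothing more can be done
None
```

I set the timer flat and square against the grey stop's face, pressed the round plunger fully in and held it there, then let go and handed the job in at about 17 s of the 64 s. No verdict was reported.

- **Placing:** I carried the timer over the spoon and eased it forward until it stopped moving. The highest contact reading I saw was about 6 N, well under the 25 N limit. It first read a steady 4 N that could have been bench friction. I lifted it slightly and pushed again, and the advance stopped at about 6 N. The pictures also showed it touching the stop.
- **Pressing:** With the fingers closed, the tool moved about 5.7 mm past first contact and then came up hard. I held it for 1.6 s or more at 10–12 N. The plunger's travel was judged from tool motion and force only, since its joint value can't be read.
- **Last pictures:** The plunger is out again, the timer lies against the stop and looks square to it, and the gripper is clear of everything. I kept the fingers away from the clear key. The spoon and orange timer look unmoved. I didn't look at the ramekin, bottle or tub again at the end, but the arm did not go near them after the timer was picked up.

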